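Snap the filter clamp shut with the pliers

ROBOT

A 7-joint arm with a two-finger parallel gripper is mounted at the origin on the work surface. World frame = base frame: x ahead of the robot, y to its left, z up, the work surface at z = 0. Lengths are in mm, angles in rad, forces in N, time in s.
With the tool pointing down it reaches from about 350 to 900 mm from the base axis. Payload 7.2 kg.
Tool frame: the origin (TCP) lies at the very end of the fingers, on their centre line; the grasp point (between the pads) lies 19 mm behind it; z points along the fingers, y is the line along which they close (so a half turn about z gives the same grasp; the last joint's range is limited). The gripper opens to 88 mm and grips with 3 to 60 N. Pads are 20 mm wide; open, the fingers measure 115 mm over their backs; the gripper's body (75 mm by 178 mm) begins 61 mm behind the grasp point.
Start: joints at [1.054, 0.411, -0.013, 1.596, 0.006, 1.134, -0.082], TCP at [271.167, -563.114, 222.653] pointing down, gripper open.
Joint ranges: [-2.95, 2.95], [-0.29, 1.99], [-1.47, 1.44], [0.14, 2.54], [-1.03, 4.17], [0.13, 1.85], [-2.86, 2.86]. Speed limits (rad/s): [2.39, 2.39, 3.01, 3.01, 3.14, 3.14, 3.14].

INTERFACE

Orientations are given as a 3x3 rotation matrix whose columns are the frame's x, y, z axes.
In Python, from bench import * gives the robot as it stands.
- The arm moves only by the tool play_rows, never from a script. Its argument "deltas" is a list of rows, each a list of 5 numbers: the shift along the tool's x, y, z in cm, then the turn about the tool's z in rad, then the finger opening in cm, from 0 to 8.78. In form: [[x, y, z, twist, jaw], ...]. A call has 1 to 8 rows; each row is the pose to reach, as a shift and turn from the pose commanded when the call began, along the tool's axes at that moment; what a row does not reach only later rows make up. A row lasts 1/12 s, in which the tool goes at most 41.7 mm and 7.16 degrees, less where a joint would pass 70% of its speed; a pose out of reach is approached as far as the arm can. A call with a gripper value outside its range is refused whole. The fingers move at their own pace and stop on an object; the grip force is fixed at half the most. Time passes only in rows, so rows that repeat a pose let the fingers close. It gives the time, the measured TCP pose, the force, the opening and the grip force at its end, in the units of the state.
- get_obs(): the state, without advancing time (a new reading comes with each control period).
- get_image(name): name is "side" or "top" or "wrist"; returns a dict with "image" (400x640x3 uint8, red, green, blue), "fx", "fy", "cx", "cy" (pixels), "R" (3x3) and "t" (3): a world point X has camera coordinates R X + t. Camera axes: x right, y down, z forward; pixel columns grow to the right and rows downward; lengths in mm; the calibration is good to about 2 mm. The wrist camera is an equidistant fisheye: a pixel r from the principal point sees the ray r / f radians off the axis. A picture is of the moment at which its call begins. There is no depth.
- close_job(): hands the job in; it is judged then, once.
The state is a dict: "time": time; "q": joint angles; "joint_vel": joint speeds; "effort": joint torques, N m; "tcp_pos": TCP position; "orientation": TCP orientation; "contact_force": force on the tool from outside, world axes, zero at the start; "torque": the same for the moment, N m; "finger_gap": opening from 0.0 (shut) to 1.0 (fully open); "grasp_force": force on a finger pad.
Only numpy, scipy, OpenCV 4.12 (cv2) and the standard library are available. Lean on these libraries where they do the work, as an engineer would, in place of code of your own. Each camera call takes 0.05 s, during which the arm holds its last target. There are 200 camera calls.

TASK

The clamp round the compressed-air filter hangs open. Swing its loose strap round until the catch stops it, then pick up the snap pliers by both handles and squeeze the two lugs firmly together between the jaws until the catch snaps over and the strap is fully home; do not force the strap past the catch with the bare gripper. Lay the pliers flat on the bench, let go, and leave the bottle, tin, tool case and loose hinge where they stand.

Things in the scene. Friction and masses are not known exactly. Their poses are not given: they have to be found in the camera images.
- stand: Fixed air filter: base plate 130 x 110 x 12 mm, upright bowl 48 mm across, head block 50 mm wide at z 88-110, cap to z 117. Origin on the bench under the bowl's axis; -x points out of the front, where the clamp's two lugs stand out; +y is the side to which the strap opens. Under the lugs (x -60 to -30, y -3 to 26 mm) a catch housing 40 mm high with a spring ridge on top, to z 50.
- fixed_half: Fixed half of the steel clamp ring round the bowl, on the stand's -y side; same origin and axes as the stand. Ring outer radius 31 mm, z 60 to 84 mm. Its lug is a flat plate at x -62 to -28, y -10 to -3 mm, z 60 to 84.
- fixed_lug (a point): Middle of the fixed lug (stand frame: x -50, y -6.5, z 72 mm); axes as the stand.
- clamp_hinge (a point): On the strap's upright hinge axis, half-way up the strap (stand frame: x 36, y 0, z 72 mm). Turns with the strap.
- band: The loose strap: half ring, outer radius 31 mm, with a flat lug at its free end 34 mm long, 7 mm thick, 24 mm tall; free end 98 mm from the hinge axis. Origin on the hinge axis, half-way up; -x runs from hinge to lug. Home, its lug is at stand y 3 to 10 mm, facing the fixed lug: 20 mm over both outer faces. A pin below the lug rides over the catch ridge.
- strap_lug (a point): Middle of the strap's lug plate; in the band's frame 86 mm from the hinge along -x and 6.5 mm to +y; z 72 mm above the bench. Axes as the band: the lug's outer face, to push on, looks to +y.
- strap (a joint): Opening of the strap in rad: 0 = home; grows as it swings to the stand's +y side (clockwise from above). Starts at 0.55 to 0.98, stays where left (under 1 N at the lug moves it). At about 0.15 its pin meets the catch ridge; from there about 13 N at the lug are needed until it snaps over at about 0.06, goes to 0 and is held.
- pliers: Snap pliers, steel with black handles, lying flat, 186 mm long, 0.16 kg. Origin under the pivot, on the underside; x points to the jaws, y across, z up. The pose is that of the half whose jaw is on +y; when squeezed it turns clockwise, seen from above, by half the squeeze angle from the pliers' middle line.
- pliers_grip (a point): Grip centre, midway between the handles, 13 mm above the underside, 60 mm behind the pivot; they about balance here. Axes as the pliers. Open, the handles are 68 mm over their outer faces here (75 mm at the rear ends); handles 26 mm tall, 11 mm thick, from 25 to 125 mm behind the pivot. A spring opens them: squeezing takes 8 N at first, 11 N nearly shut, plus the jaws' load.
- pliers_jaws (a point): Point midway between the jaws, 115 mm ahead of the grip centre, 5 mm short of the tips, 13 mm up. Axes as the pliers. Jaws 20 mm tall. Inner faces 54 mm apart at the tips when open; handles pinched to 64 mm leave about 50 mm, to 58 mm about 44 mm, to 44 mm about 29 mm, to 36 mm about 20 mm.
- squeeze (a joint): Squeeze of the pliers in rad: 0 = open, at rest; about 0.55 when the jaws are 20 mm apart; 0.66 = shut.
- oil_bottle: Bystander: white oil bottle 56 mm across, 150 mm tall, standing; origin at its foot.
- grease_tin: Bystander: round tin 60 mm across, 80 mm tall, standing; origin at its foot.
- tool_case: Bystander: closed plastic case 120 x 75 x 50 mm; origin under its centre.
- loose_hinge: Bystander: a loose cabinet hinge lying on the bench, 100 mm long (x), 50 mm wide, 23 mm tall; origin on the bench under its middle.
Mind the look-alikes: they are no part of the job. There is more than one size of the pliers; the job needs the middle-sized.

How it is judged:
By the outcome, as a careful person would: the job done as asked, in the order asked, and still so for the second after the job is handed in, with the robot touching nothing.
It also fails if it takes over 67 s, if anything falls off the work surface, if the arm or the gripper's body presses on something with over 40 N, if the wrist force passes 120 N, or if a joint passes its speed limit or range.

## Working session

There is one attempt and no reset: what is moved stays moved. The work goes in short steps, Python scripts to look and compute and a tool call to move; the robot and the scene stay as the last step left them, time stands still between calls to the robot, and variables do not carry over. Pictures are saved under pics/ and viewed, at most 10 in all, crops included, and the job is handed in when it is done.

Besides the shell and the picture viewer there is one more tool, called after "Emit:" by a JSON object that holds its "method" and its "body", one argument or row to a line. play_rows: Moves the arm, as the interface text tells. Its arguments: {"type":"object","properties":{"deltas":{"type":"array"}},"required":["deltas"]}

```bash
mkdir -p pics; ls; cat > h.py <<'E'
from bench import *
import numpy as np, cv2
def snap(n,f):
    d=get_image(n); cv2.imwrite(f,d["image"][:,:,::-1]); np.savez(f[:-4]+".npz",**d); return d
def ray(d,u,v):
    p=np.array([(u-d["cx"])/d["fx"],(v-d["cy"])/d["fy"],1.])
    return p
def onplane(d,u,v,z):
    R=np.array(d["R"]);t=np.array(d["t"]);C=-R.T@t;w=R.T@ray(d,u,v)
    return C+w*(z-C[2])/w[2]
def proj(d,X):
    c=np.array(d["R"])@np.array(X,float)+np.array(d["t"]);return np.array([c[0]/c[2]*d["fx"]+d["cx"],c[1]/c[2]*d["fy"]+d["cy"]])
E
python3 - <<'E'
from h import *
a=snap("top","pics/top0.png");b=snap("side","pics/side0.png")
for d in(a,b): print(d["fx"],d["cx"],d["cy"],np.round(-np.array(d["R"]).T@d["t"]),np.round(d["R"],3).tolist())
o=get_obs();print(o["time"],o["tcp_pos"],np.round(o["orientation"],3).tolist(),o["finger_gap"])
E
```

```text
pics
427.24892371440245 317.36573856160317 194.5381758333708 [ 263.   38. 1218.] [[0.029, -0.999, 0.02], [-0.98, -0.033, -0.195], [0.196, -0.014, -0.981]]
421.1241653004439 320.371141396821 190.49634025387127 [-63. 813. 723.] [[-0.833, -0.553, -0.01], [-0.3, 0.467, -0.832], [0.465, -0.69, -0.555]]
0.1 [ 270.95964656 -562.69979575  221.90836644] [[0.901, 0.434, -0.001], [0.434, -0.901, 0.001], [-0.0, -0.001, -1.0]] 0.9997208923718119
```

View pics/top0.png

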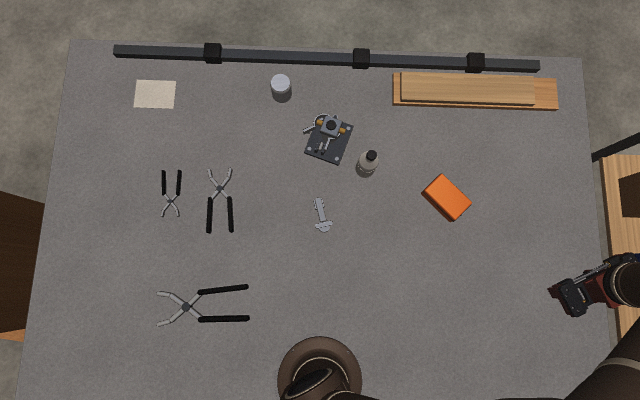

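View pics/side0.png

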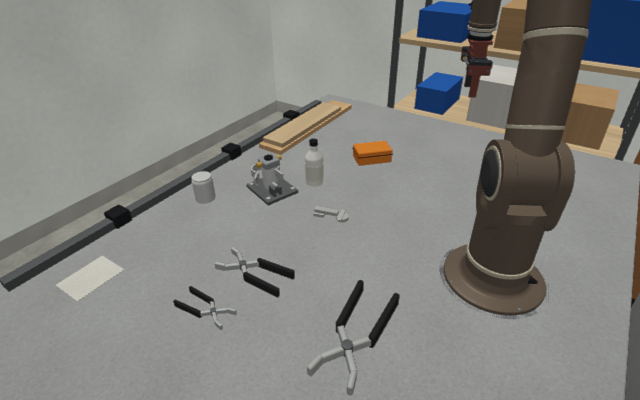

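Candidates seen in the top view: small pliers at (171,195), middle pliers at (220,200), large pliers at (203,306). The loose hinge at (322,215), tin at (281,86), bottle at (369,162) and case at (447,197) are bystanders, and the stand is at (329,138). I'll check lengths, then look at a close crop of the middle pliers and the stand.

```bash
python3 - <<'E'
from h import *
d=np.load("pics/top0.npz")
im=d["image"]
hsv=cv2.cvtColor(im,cv2.COLOR_RGB2HSV)
dark=(im.max(2)<45).astype(np.uint8)
n,l,s,c=cv2.connectedComponentsWithStats(dark)
for i in range(1,n):
    if 40<s[i][4]<900 and s[i][1]>100 and s[i][0]<300:
        ys,xs=np.where(l==i);P=np.array([onplane(d,x,y,20)[:2] for x,y in zip(xs,ys)],np.float32)
        print(s[i],cv2.minAreaRect(P))
c=im[90:250,150:410]
cv2.imwrite("pics/crop0.png",cv2.resize(c[:,:,::-1],None,fx=3,fy=3,interpolation=cv2.INTER_CUBIC))
for u,v in[(213,170),(229,170),(209,231),(231,230),(220,188)]: print(u,v,onplane(d,u,v,20).round())
E
```

```text
[162 170   4  25  95] ((524.66455078125, 461.3365478515625), (70.62616729736328, 8.526467323303223), 5.713100910186768)
[176 170   6  26  98] ((524.4684448242188, 418.9447326660156), (73.28199005126953, 11.323765754699707), 1.2771278619766235)
[206 197   7  36 175] ((435.3020324707031, 324.23992919921875), (99.68276977539062, 14.34323501586914), 1.7427836656570435)
[227 196   7  37 159] ((438.5684814453125, 266.391845703125), (103.0895004272461, 13.083782196044922), 8.058732032775879)
[189 284  59  23 271] ((226.100341796875, 286.4227600097656), (35.235939025878906, 163.39303588867188), 19.271724700927734)
[198 315  52   7 305] ((155.178955078125, 263.67547607421875), (15.586481094360352, 136.85060119628906), 1.5846744775772095)
213 170 [564. 323.  20.]
229 170 [566. 278.  20.]
209 231 [388. 321.  20.]
231 230 [393. 260.  20.]
220 188 [512. 300.  20.]
```

View pics/crop0.png

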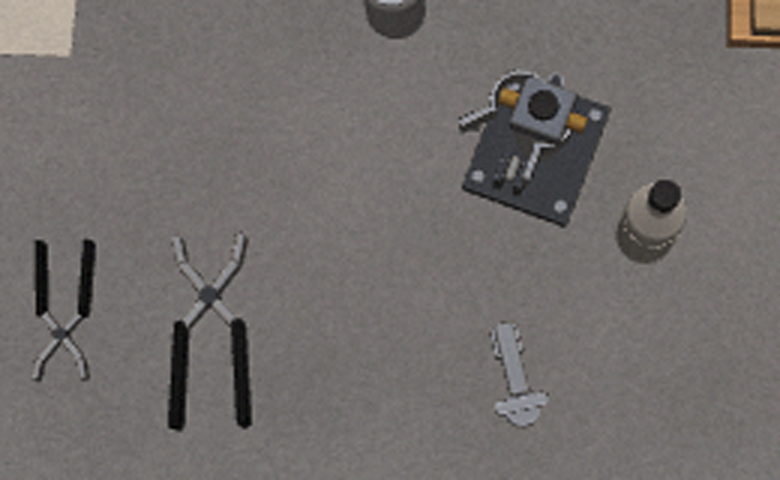

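The crop shows the middle pliers, with 100 mm handles, pivot at (220,188) and jaws pointing up. The stand's front points down-left, the fixed lug is at about (328,144), and the strap lug hangs open at about (308,130). Next I'll compute coarse poses.

```bash
python3 - <<'E'
from h import *
d=np.load("pics/top0.npz")
f=lambda u,v,z:onplane(d,150+u/3,90+v/3,z)[:2]
fl,fr,br=f(463,188,12),f(567,226,12),f(609,105,12)
print("plate",fl,fr,br,np.linalg.norm(fl-fr),np.linalg.norm(br-fr))
ex=br-fr;print("yaw x",np.degrees(np.arctan2(ex[1],ex[0])));ey=fl-fr;print("yaw y-90",np.degrees(np.arctan2(ey[1],ey[0]))-90)
print("cap",f(543,105,117),"centre plate",(fl+br)/2)
print("fixed lug ends",f(551,147,84),f(528,179,84),"strap lug",f(461,127,84),f(493,112,84))
print("bottle cap",f(664,195,150),"tin top",onplane(d,281,81,80), "hinge",f(515,372,20))
E
```

```text
plate [627.9360342   62.82814922] [593.0448252 -39.7023688] [718.75636842 -79.05792019] 108.30467944819394 131.7279451139603
yaw x -17.383373747617384
yaw y-90 -18.79347634807405
cap [676.86780618  -8.9880594 ] centre plate [673.34620131  -8.11488549]
fixed lug ends [648.52286506 -18.75780219] [616.87974632   1.78385626] strap lug [664.95250945  65.27449757] [680.69607937  36.02418167]
bottle cap [ 586.00174844 -114.52635796] tin top [818.26220089 135.67312451  80.        ] hinge [446.55857118   7.22353684]
```

Stand origin is about (675,-8) with yaw -18°, and the strap is open about 0.71. The fixed lug tip and the 95 mm hinge-to-tip distance both agree with this. I'll move above the outside of the strap with the fingers closed.

Emit:
{"method": "play_rows", "body": {
  "deltas": [
    [65,-41,0,0.76,0],
    [65,-41,0,0.76,0],
    [65,-41,0,0.76,0],
    [65,-41,0,0.76,0],
    [65,-41,0,0.76,0],
    [65,-41,0,0.76,0],
    [65,-41,0,0.76,0],
    [65,-41,0,0.76,0]
  ]
}}

```text
time: 0.77
tcp_pos: [441.9, -289.9, 222.6]
orientation: [[0.951, -0.31, -0.0], [-0.31, -0.951, -0.0], [-0.0, 0.0, -1.0]]
contact_force: [0.5, -0.4, 0.0]
finger_gap: 0.43
grasp_force: 0.0
```

Emit:
{"method": "play_rows", "body": {
  "deltas": [
    [1,-3.9,0,0,0],
    [2,-7.8,0,0,0],
    [3,-11.7,0,0,0],
    [4,-15.6,0,0,0],
    [5,-19.5,0,0,0],
    [6,-23.4,0,0,0],
    [7,-27.3,0,0,0],
    [8,-31.2,0,0,0]
  ]
}}

```text
time: 1.43
tcp_pos: [613.8, -17.3, 222.4]
orientation: [[0.952, -0.306, -0.001], [-0.306, -0.952, -0.0], [-0.0, 0.0, -1.0]]
contact_force: [0.9, -0.4, 0.4]
finger_gap: 0.002
grasp_force: 0.0
```

Emit:
{"method": "play_rows", "body": {
  "deltas": [
    [1,-4,0,0,0],
    [2,-8,0,0,0],
    [3,-12,0,0,0],
    [3,-12.4,0,0,0],
    [3,-12.4,0,0,0]
  ]
}}

```text
time: 1.85
tcp_pos: [679.6, 93.8, 221.1]
orientation: [[0.954, -0.301, -0.002], [-0.301, -0.954, 0.001], [-0.002, -0.001, -1.0]]
contact_force: [-0.7, -0.4, -0.7]
finger_gap: 0.006
grasp_force: 0.0
```

```bash
cat >> h.py <<'E'
def wproj(d,X):
    c=np.array(d["R"])@np.array(X,float)+np.array(d["t"]);r=np.hypot(c[0],c[1]);k=np.arctan2(r,c[2])/r
    return np.array([c[0]*k*d["fx"]+d["cx"],c[1]*k*d["fy"]+d["cy"]])
def wplane(d,u,v,z):
    a=np.array([(u-d["cx"])/d["fx"],(v-d["cy"])/d["fy"]]);r=np.hypot(*a)
    w=np.array(d["R"]).T@np.array([a[0]/r*np.sin(r),a[1]/r*np.sin(r),np.cos(r)]);C=-np.array(d["R"]).T@d["t"]
    return C+w*(z-C[2])/w[2]
S=np.array([675.,-8]);YAW=np.radians(-18)
def st(x,y,z):
    c,s=np.cos(YAW),np.sin(YAW);return np.array([S[0]+c*x-s*y,S[1]+s*x+c*y,z])
E
python3 - <<'E'
from h import *
w=snap("wrist","pics/w1.png");t=snap("top","pics/t1.png")
o=get_obs();print(o["tcp_pos"],o["time"],w["fx"],np.round(-np.array(w["R"]).T@w["t"]))
for n,p in dict(flt=(-62,-6.5,84),cap=(0,0,117),hinge=(36,0,84)).items(): print(n,wproj(w,st(*p)))
E
```

```text
[679.24295234  88.66473597 221.9236622 ] 1.95 309.70691628693146 [754.  70. 383.]
flt [416.75871177 225.32469366]
cap [426.98467335 174.18077136]
hinge [418.45072992 132.14790644]
```

View pics/w1.png

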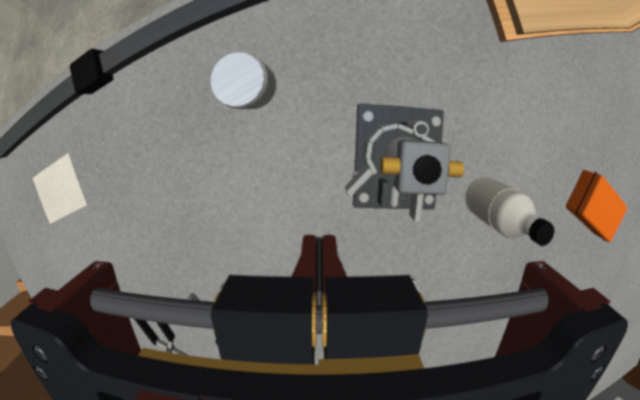

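The wrist view shows the cap at (427,169), fixed lug tip (417,219), strap lug from (373,171) to its tip (349,191), and plate corners (359,104), (443,110) and (355,207). Now refining the stand pose from these.

```bash
python3 - <<'E'
from h import *
w=np.load("pics/w1.npz")
g=lambda u,v,z:wplane(w,u,v,z)[:2].round(1)
a,b,c,e=g(359,104,12),g(443,110,12),g(355,207,12),g(440,208,12)
print(a,b,c,e,"diag c",(b+c)/2)
for p,q in((c,a),(b,a),(e,b)): v=q-p;print(np.hypot(*v),np.degrees(np.arctan2(v[1],v[0])))
print("cap",g(427,169,117),"flt",g(417,220,84),"strap",g(349,191,84),g(373,171,84),"pred flt",st(-62,-6.5,84))
E
```

```text
[750.9  21.4] [717.1 -79.9] [630.   61.8] [593.8 -47.1] diag c [673.55  -9.05]
127.47144778341539 -18.477590179112582
106.79012126596729 71.54808470451705
127.58812640680956 -14.896704739603932
cap [679.7  -9.1] flt [619.9   3.5] strap [672.1  64.5] [684.5  36. ] pred flt [614.02588553   4.9771863   84.        ]
```

Emit:
{"method": "play_rows", "body": {
  "deltas": [
    [0,-1,2,0,0],
    [0,-1,6,0,0],
    [0,-1,10,0,0],
    [0,-1,14,0,0],
    [0,-1,15.7,0,0],
    [0,-1,15.7,0,0]
  ]
}}

```text
time: 2.45
tcp_pos: [679.1, 95.5, 60.7]
orientation: [[0.951, -0.309, -0.008], [-0.309, -0.951, -0.003], [-0.007, 0.005, -1.0]]
contact_force: [-0.5, -0.4, -0.4]
finger_gap: 0.007
grasp_force: 0.0
```

```bash
sed -i 's/^S=.*/S=np.array([678.,-9]);YAW=np.radians(-18.2)/' h.py; cat >> h.py <<'E'
def inst(p):
    c,s=np.cos(YAW),np.sin(YAW);v=np.array(p)[:2]-S;return np.array([c*v[0]+s*v[1],-s*v[0]+c*v[1]]).round(1)
E
python3 -c "
from h import *
o=get_obs();print(o['tcp_pos'],inst(o['tcp_pos']),np.degrees(np.arctan2(o['orientation'][1][0],o['orientation'][0][0])),o['contact_force'])"
```

```text
[679.0782833   95.46837675  60.65425824] [-31.6  99.6] -17.994464031759033 [-0.52127563 -0.44003142 -0.43260172]
```

Emit:
{"method": "play_rows", "body": {
  "deltas": [
    [0.1,1.2,0,0,0],
    [0.1,2.3,0,0,0],
    [-0.1,2.8,0,0,0],
    [-0.4,3.3,0,0,0],
    [-0.8,3.9,0,0,0],
    [-1.0,4.4,0,0,0],
    [-1.3,4.8,0,0,0],
    [-1.3,4.8,0,0,0]
  ]
}}

```text
time: 3.12
tcp_pos: [655.1, 56.3, 66.0]
orientation: [[0.952, -0.307, -0.0], [-0.307, -0.952, -0.001], [0.0, 0.001, -1.0]]
contact_force: [0.2, -0.0, -0.1]
finger_gap: 0.007
grasp_force: 0.0
```

```bash
python3 -c "
from h import *
o=get_obs();print(o['tcp_pos'],inst(o['tcp_pos']),o['contact_force'])
w=snap('wrist','pics/w2.png');cv2.imwrite('pics/w2c.png',cv2.resize(w['image'][60:300,200:520,::-1],None,fx=2.2,fy=2.2,interpolation=cv2.INTER_CUBIC))"
```

```text
[655.08575249  56.34859546  66.0300522 ] [-42.2  54.9] [ 0.18650487 -0.008977   -0.10076347]
```

View pics/w2c.png

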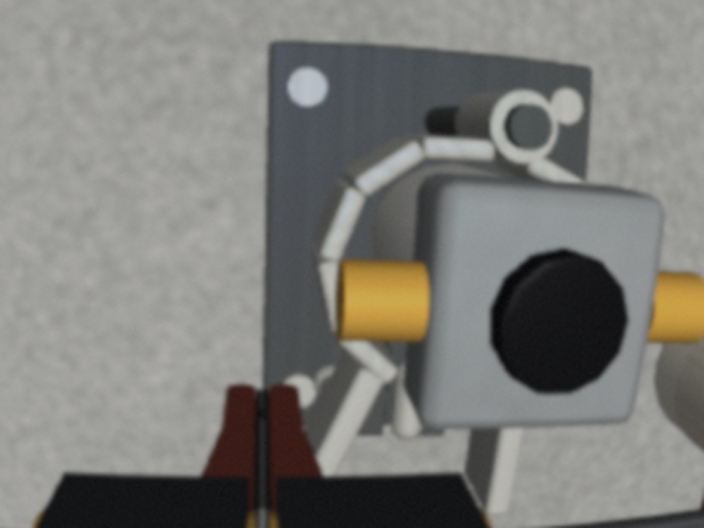

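The crop shows the fingers at left (265,430 in the crop) against the outside of the strap lug (340,430). The strap is partly swung in and nothing is pressing. I'll continue, slowing down near the catch.

Emit:
{"method": "play_rows", "body": {
  "deltas": [
    [-0.1,0.4,0,0,0],
    [-0.2,0.8,0,0,0],
    [-0.3,1.1,0,0,0],
    [-0.3,1.1,0,0,0]
  ]
}}

```text
time: 3.5
tcp_pos: [649.1, 47.1, 65.5]
orientation: [[0.952, -0.307, -0.001], [-0.307, -0.952, -0.001], [-0.0, 0.001, -1.0]]
contact_force: [0.6, -0.6, 0.8]
finger_gap: 0.003
grasp_force: 0.0
```

Emit:
{"method": "play_rows", "body": {
  "deltas": [
    [0,0.1,0,0,0],
    [0,0.2,0,0,0],
    [0,0.3,0,0,0],
    [0,0.3,0,0,0]
  ]
}}

```text
time: 3.83
tcp_pos: [648.6, 45.0, 65.6]
orientation: [[0.952, -0.306, -0.0], [-0.306, -0.952, -0.0], [-0.0, 0.0, -1.0]]
contact_force: [0.0, 0.3, -1.0]
finger_gap: 0.005
grasp_force: 0.2
```

```bash
python3 -c "
from h import *
o=get_obs();print(inst(o['tcp_pos']),o['contact_force'])"
```

```text
[-44.8  42.1] [ 0.02452762  0.28004693 -1.02483229]
```

Emit:
{"method": "play_rows", "body": {
  "deltas": [
    [0,0.1,0,0,0],
    [0,0.2,0,0,0],
    [0,0.3,0,0,0],
    [0,0.3,0,0,0]
  ]
}}

```text
time: 4.17
tcp_pos: [647.7, 42.0, 65.7]
orientation: [[0.952, -0.306, 0.0], [-0.306, -0.952, -0.0], [0.0, 0.0, -1.0]]
contact_force: [0.4, 0.4, -0.1]
finger_gap: 0.004
grasp_force: 0.1
```

Emit:
{"method": "play_rows", "body": {
  "deltas": [
    [0,0.1,0,0,0],
    [0,0.2,0,0,0],
    [0,0.2,0,0,0]
  ]
}}

```text
time: 4.42
tcp_pos: [647.0, 40.1, 65.7]
orientation: [[0.952, -0.306, -0.0], [-0.306, -0.952, -0.0], [0.0, 0.0, -1.0]]
contact_force: [0.5, 0.3, 1.2]
finger_gap: 0.005
grasp_force: 0.1
```

Emit:
{"method": "play_rows", "body": {
  "deltas": [
    [0,0.1,0,0,0],
    [0,0.2,0,0,0],
    [0,0.2,0,0,0]
  ]
}}

```text
time: 4.67
tcp_pos: [646.4, 38.2, 65.7]
orientation: [[0.952, -0.306, -0.0], [-0.306, -0.952, -0.0], [0.0, 0.0, -1.0]]
contact_force: [-0.4, -0.1, -0.5]
finger_gap: 0.007
grasp_force: 0.1
```

Emit:
{"method": "play_rows", "body": {
  "deltas": [
    [0,0.1,0,0,0],
    [0,0.15,0,0,0],
    [0,0.15,0,0,0]
  ]
}}

```text
time: 4.92
tcp_pos: [646.0, 36.9, 65.7]
orientation: [[0.952, -0.306, -0.0], [-0.306, -0.952, -0.0], [0.0, 0.0, -1.0]]
contact_force: [1.1, 0.5, -0.3]
finger_gap: 0.006
grasp_force: 0.1
```

```bash
python3 -c "
from h import *
o=get_obs();print(inst(o['tcp_pos']),o['contact_force'])
w=snap('wrist','pics/w3.png');print(wproj(w,st(-62,6,84)))
cv2.imwrite('pics/w3c.png',cv2.resize(w['image'][150:330,240:480,::-1],None,fx=3,fy=3,interpolation=cv2.INTER_CUBIC))"
```

```text
[-44.8  33.6] [ 1.07030775  0.53586139 -0.2987481 ]
[368.26701879 294.93313898]
```

View pics/w3c.png

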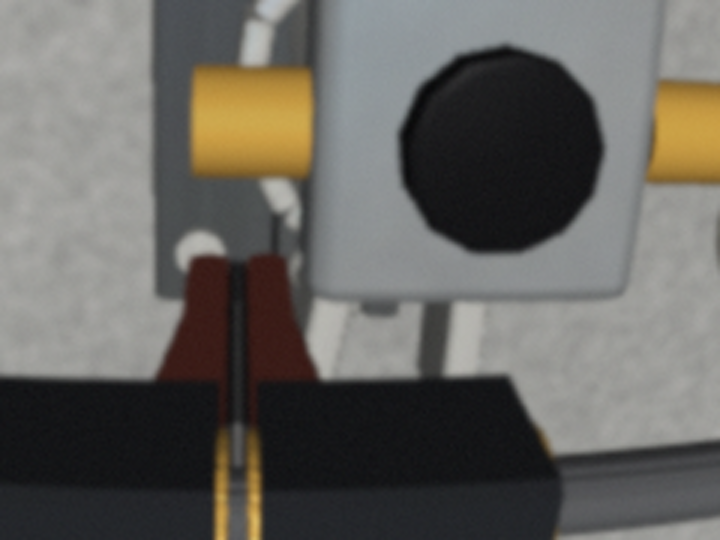

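The crop shows the strap lug at (325,340), still parallel-offset from the fixed lug at (465,340), with the finger against it. I'll measure the gap.

```bash
python3 -c "
from h import *
w=np.load('pics/w3.npz')
for n,u,v in [('strap out lo',309,365),('strap in lo',336,365),('strap out hi',320,305),('strap in hi',348,305),('fix in',445,350),('fix out',478,350)]:
    print(n,inst(wplane(w,240+u/3,150+v/3,84)))"
```

```text
strap out lo [-46.9  20.6]
strap in lo [-46.9  15.9]
strap out hi [-35.1  19.2]
strap in hi [-35.2  14.4]
fix in [-44.3  -3.5]
fix out [-44.5  -9.7]
```

Inner face is at y about 15.9, so θ is about 0.15, right at the catch. I'll go in 1 mm steps until there is force.

Emit:
{"method": "play_rows", "body": {
  "deltas": [
    [0,0.1,0,0,0],
    [0,0.1,0,0,0],
    [0,0.1,0,0,0]
  ]
}}

```text
time: 5.22
tcp_pos: [645.7, 36.5, 65.7]
orientation: [[0.952, -0.306, 0.0], [-0.306, -0.952, 0.0], [-0.0, -0.0, -1.0]]
contact_force: [-0.1, 2.3, -0.2]
finger_gap: 0.002
grasp_force: 0.9
```

Emit:
{"method": "play_rows", "body": {
  "deltas": [
    [0,0.1,0,0,0],
    [0,0.1,0,0,0],
    [0,0.1,0,0,0]
  ]
}}

```text
time: 5.47
tcp_pos: [645.5, 36.1, 65.7]
orientation: [[0.952, -0.306, 0.0], [-0.306, -0.952, 0.001], [0.0, -0.001, -1.0]]
contact_force: [0.4, 4.1, 0.1]
finger_gap: 0.004
grasp_force: 2.2
```

The strap has stopped at the catch (4 N, no forward motion). I'll back away, rise, and go over the pliers.

Emit:
{"method": "play_rows", "body": {
  "deltas": [
    [0,-1.5,0,0,0],
    [0,-3,0,0,0],
    [0,-3,-4,0,2],
    [0,-3,-8,0,4],
    [0,-3,-12,0,6],
    [0,-3,-15,0,8.7],
    [0,-3,-15,0,8.7]
  ]
}}

```text
time: 6.05
tcp_pos: [658.2, 65.6, 223.5]
orientation: [[0.952, -0.305, 0.011], [-0.306, -0.952, 0.001], [0.01, -0.005, -1.0]]
contact_force: [0.2, 0.4, 0.2]
finger_gap: 0.346
grasp_force: 0.0
```

Emit:
{"method": "play_rows", "body": {
  "deltas": [
    [-3.3,-2,0,-0.05,8.7],
    [-6.6,-4,0,-0.1,8.7],
    [-9.9,-6,0,-0.15,8.7],
    [-13.2,-8,0,-0.2,8.7],
    [-16.5,-10,0,-0.25,8.7],
    [-19.8,-12,0,-0.3,8.7],
    [-23.1,-14,0,-0.35,8.7],
    [-26.4,-15.9,0,-0.4,8.7]
  ]
}}

```text
time: 6.72
tcp_pos: [450.4, 298.1, 215.8]
orientation: [[0.996, 0.092, 0.001], [0.092, -0.996, -0.0], [0.001, 0.0, -1.0]]
contact_force: [0.2, 0.9, 0.4]
finger_gap: 0.953
grasp_force: 0.0
```

Emit:
{"method": "play_rows", "body": {
  "deltas": [
    [0,0,2,0,8.7],
    [0,0,6,0,8.7],
    [0,0,8,0,8.7],
    [0,0,8,0,8.7]
  ]
}}

```text
time: 7.05
tcp_pos: [449.3, 295.1, 131.5]
orientation: [[0.996, 0.09, -0.006], [0.09, -0.996, -0.004], [-0.006, 0.004, -1.0]]
contact_force: [-0.1, -0.7, 0.7]
finger_gap: 0.997
grasp_force: 0.0
```

```bash
python3 - <<'E'
from h import *
o=get_obs();print(o['tcp_pos'],np.degrees(np.arctan2(o['orientation'][1][0],o['orientation'][0][0])),o['contact_force'],o['finger_gap'])
w=snap('wrist','pics/w4.png');t=snap('top','pics/t4.png')
# strap check crop from top
c=t['image'][105:165,285:365,::-1]
A=cv2.resize(c,None,fx=6,fy=6,interpolation=cv2.INTER_CUBIC);B=cv2.resize(w['image'][:,:,::-1],(576,360))
B=cv2.copyMakeBorder(cv2.resize(w['image'][:,:,::-1],(800-480,200)),0,160,0,0,cv2.BORDER_CONSTANT)
cv2.imwrite('pics/m4.png',w['image'][:,:,::-1]);cv2.imwrite('pics/t4c.png',A)
E
```

```text
[449.29543956 295.13782526 131.48181156] 5.181137108065986 [-0.06656043 -0.73537417  0.72266066] 0.9969770588672086
```

View pics/m4.png

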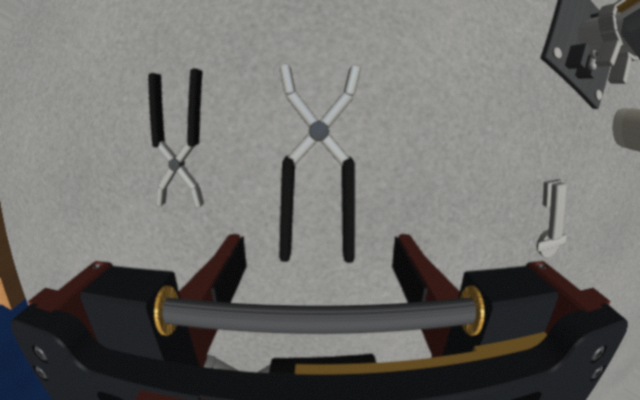

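The wrist view shows the middle pliers with pivot (319,131), handle fronts (288,160) and (347,160), and handle rears (285,260) and (349,260), centred between the fingers. I'll compute grip centre and yaw.

```bash
python3 - <<'E'
from h import *
w=np.load('pics/w4.npz')
im=w['image'];m=(im.max(2)<50).astype(np.uint8);m[265:]=0;m[:,:250]=0;m[:,370:]=0
n,l,s,c=cv2.connectedComponentsWithStats(m)
C=[]
for i in range(1,n):
    if s[i][4]>300:
        ys,xs=np.where(l==i);P=np.array([wplane(w,x,y,26)[:2] for x,y in zip(xs,ys)],np.float32);r=cv2.minAreaRect(P);print(s[i],r);C.append(r[0])
print("pivot",wplane(w,319,131,20),"jaw tips",wplane(w,285,67,23),wplane(w,355,67,23))
print("mid",np.mean(C,0))
E
```

```text
[ 280  157   14  104 1075] ((436.8441162109375, 323.1035461425781), (99.6408920288086, 10.039441108703613), 1.2967331409454346)
[ 342  158   12  104 1112] ((440.8780822753906, 267.2104797363281), (99.70948028564453, 10.0006685256958), 7.064930438995361)
pivot [511.17789699 299.85205365  20.        ] jaw tips [564.99977664 333.86622921  23.        ] [570.43647348 274.23972637  23.        ]
mid [438.86109924 295.15701294]
```

Emit:
{"method": "play_rows", "body": {
  "deltas": [
    [0.4,-0.1,3,0.015,8.7],
    [0.4,-0.1,6.5,0.015,8.7],
    [0.4,-0.1,10,0.015,8.7],
    [0.4,-0.1,11.5,0.015,8.7],
    [0.4,-0.1,11.5,0.015,8.7],
    [0.4,-0.1,11.5,0.015,8.7]
  ]
}}

```text
time: 7.65
tcp_pos: [456.6, 298.1, 21.7]
orientation: [[0.997, 0.074, 0.001], [0.074, -0.997, 0.001], [0.001, -0.001, -1.0]]
contact_force: [0.0, 0.2, 0.1]
finger_gap: 0.997
grasp_force: 0.0
```

Emit:
{"method": "play_rows", "body": {
  "deltas": [
    [-0.3,0.15,0.9,0,8.7],
    [-0.3,0.15,1.8,0,8.7],
    [-0.3,0.15,1.8,0,8.7],
    [-0.3,0.15,1.8,0,6.4],
    [-0.3,0.15,1.8,0,6.4],
    [-0.3,0.15,1.8,0,6.4],
    [-0.3,0.15,1.8,0,6.4],
    [-0.3,0.15,1.8,0,6.4]
  ]
}}

```text
time: 8.32
tcp_pos: [453.2, 295.8, 3.1]
orientation: [[0.997, 0.074, 0.001], [0.074, -0.997, 0.001], [0.001, -0.0, -1.0]]
contact_force: [-0.7, -0.3, 2.6]
finger_gap: 0.731
grasp_force: 8.0
```

Pinched at 64 mm with 8 N. Lifting.

Emit:
{"method": "play_rows", "body": {
  "deltas": [
    [0,0,-0.5,0,6.3],
    [0,0,-1.5,0,6.3],
    [0,0,-3,0,6.3],
    [0,0,-5,0,6.3],
    [0,0,-7,0,6.3],
    [0,0,-8,0,6.3],
    [0,0,-8,0,6.3],
    [0,0,-8,0,6.3]
  ]
}}

```text
time: 8.98
tcp_pos: [453.2, 295.5, 83.0]
orientation: [[0.997, 0.073, 0.001], [0.073, -0.997, 0.0], [0.001, -0.0, -1.0]]
contact_force: [-0.5, 0.5, -2.2]
finger_gap: 0.723
grasp_force: 7.0
```

```bash
python3 - <<'E'
from h import *
o=get_obs();print(o['tcp_pos'],o['contact_force'],o['finger_gap'],o['grasp_force'])
w=snap('wrist','pics/w5.png');s=snap('side','pics/s5.png')
A=cv2.resize(w['image'][:,:,::-1],(480,300));
p=proj(s,[490,298,90]).astype(int);print(p)
B=cv2.resize(s['image'][max(0,p[1]-60):p[1]+60,max(0,p[0]-96):p[0]+96,::-1],(480,300))
cv2.imwrite('pics/m5.png',np.vstack([A,B]))
t=np.load('pics/t4.npz');print(proj(t,st(-45,6,84)))
E
```

```text
[453.18223683 295.47280788  83.03899406] [-0.48923746  0.45093693 -2.17427073] 0.7226662054792048 7.032317519187927
[246 243]
[322.95427024 142.55573909]
```

View pics/m5.png

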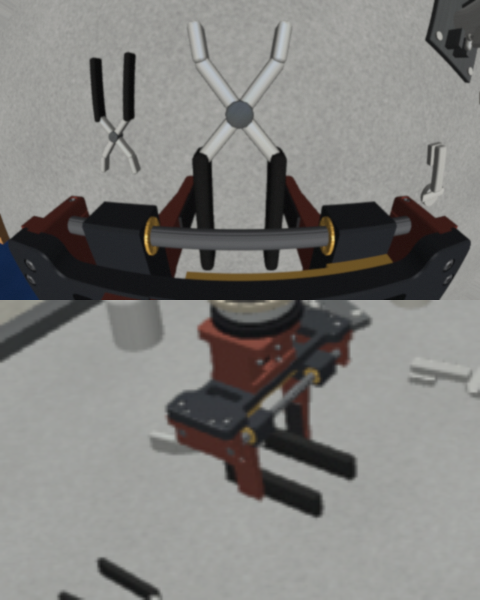

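The pliers are lifted level between both fingers, with the jaws at top (194,24) and (285,24). I'll carry them to a spot in front of the lugs.

Emit:
{"method": "play_rows", "body": {
  "deltas": [
    [-0.1,1,0,0.03,6.3],
    [-0.2,3,0,0.08,6.3],
    [-0.3,6,0,0.13,6.3],
    [-0.4,9,0,0.19,6.3],
    [-0.5,12,0,0.25,6.3],
    [-0.6,15,0,0.31,6.3],
    [-0.7,18,0,0.36,6.3],
    [-0.8,20.5,0,0.39,6.3]
  ]
}}

```text
time: 9.75
tcp_pos: [458.9, 86.1, 82.1]
orientation: [[0.948, -0.319, -0.002], [-0.319, -0.948, -0.002], [-0.001, 0.002, -1.0]]
contact_force: [-1.2, -0.3, -1.0]
finger_gap: 0.722
grasp_force: 7.0
```

Emit:
{"method": "play_rows", "body": {
  "deltas": [
    [-0.7,1.2,-0.1,0,6.3],
    [-1,2.3,-0.1,0,6.3],
    [-1,2.3,-0.1,0,6.3],
    [-1,2.3,-0.1,0,6.3]
  ]
}}

```text
time: 10.08
tcp_pos: [443.0, 71.1, 83.6]
orientation: [[0.95, -0.313, -0.0], [-0.313, -0.95, -0.0], [-0.0, 0.0, -1.0]]
contact_force: [0.7, 0.6, -0.8]
finger_gap: 0.722
grasp_force: 7.0
```

```bash
cat >> h.py <<'E'
def tf(o,p):
    return (np.array(o['orientation']).T@(np.array(p)-np.array(o['tcp_pos']))).round(1)
E
python3 - <<'E'
from h import *
o=get_obs();print(o['tcp_pos'],inst(o['tcp_pos']),np.degrees(np.arctan2(o['orientation'][1][0],o['orientation'][0][0])),o['contact_force'],o['finger_gap'],o['grasp_force'])
w=snap('wrist','pics/w6.png')
im=w['image'];cv2.imwrite('pics/w6c.png',im[:,100:560,::-1] if 0 else cv2.resize(im[0:240,160:480,::-1],None,fx=2.4,fy=2.4,interpolation=cv2.INTER_CUBIC))
E
```

```text
[442.99585246  71.08992356  83.57228248] [-248.3    2.7] -18.22636289975944 [ 0.67330932  0.61413211 -0.80307334] 0.7221435821898392 7.030900865793228
```

View pics/w6c.png

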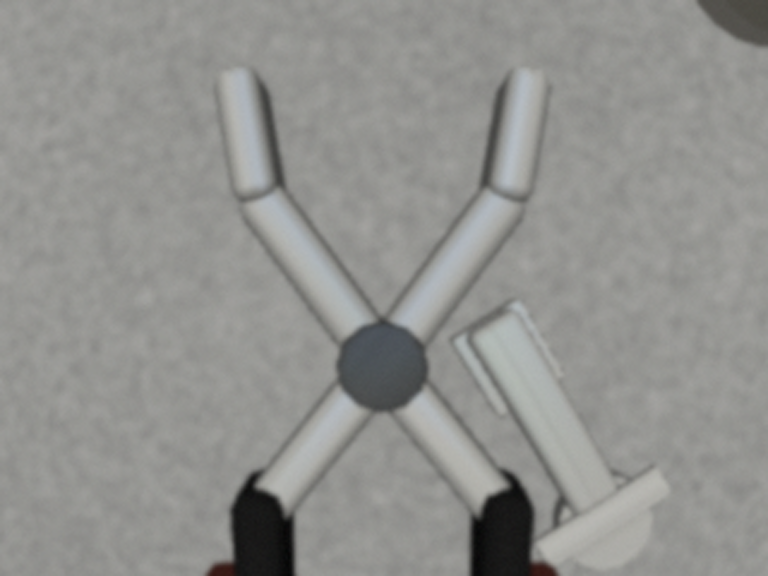

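The jaw tips show at (237,70) and (530,70) in the crop, open and level, with the loose hinge below right. Jaw position in the tool frame:

```bash
python3 - <<'E'
from h import *
o=get_obs();w=np.load('pics/w6.npz')
for n,u,v in [('Ltip out',218,78),('Ltip in',258,78),('Rtip in',510,78),('Rtip out',549,78),('L top',237,68),('pivot',382,366)]:
    P=wplane(w,160+u/2.4,v/2.4,103.5 if n!='pivot' else 105);print(n,tf(o,P),inst(P))
print(inst(o['tcp_pos']))
E
```

```text
Ltip out [117.2 -29.5 -19.8] [-130.8   33.3]
Ltip in [116.6 -21.8 -19.8] [-131.4   25.6]
Rtip in [116.6  26.  -19.8] [-131.4  -22.1]
Rtip out [117.1  33.6 -19.8] [-130.9  -29.8]
L top [119.  -25.8 -19.8] [-129.1   29.7]
pivot [ 60.2   1.6 -21.3] [-187.9    2.2]
[-248.     3.7]
```

Emit:
{"method": "play_rows", "body": {
  "deltas": [
    [0.5,-0.5,0.7,0,6.3],
    [1,-0.5,1.5,0,6.3],
    [2,-0.5,2.1,0,6.3],
    [3.5,-0.5,2.1,0,6.3],
    [5,-0.5,2.1,0,6.3],
    [5.5,-0.5,2.1,0,6.3],
    [5.5,-0.5,2.1,0,6.3]
  ]
}}

```text
time: 10.72
tcp_pos: [498.5, 59.1, 61.8]
orientation: [[0.95, -0.312, -0.0], [-0.312, -0.95, 0.0], [-0.0, 0.0, -1.0]]
contact_force: [0.4, 0.5, -0.4]
finger_gap: 0.717
grasp_force: 7.0
```

```bash
python3 - <<'E'
from h import *
o=get_obs();print(o['tcp_pos'],inst(o['tcp_pos']),o['contact_force'],o['finger_gap'])
w=snap('wrist','pics/w7.png');cv2.imwrite('pics/w7c.png',cv2.resize(w['image'][0:120,220:420,::-1],None,fx=4,fy=4,interpolation=cv2.INTER_CUBIC))
E
```

```text
[498.53016835  59.11196716  61.76287904] [-191.8    8.6] [ 0.40956979  0.48341073 -0.43458565] 0.7165879188452183
```

View pics/w7c.png

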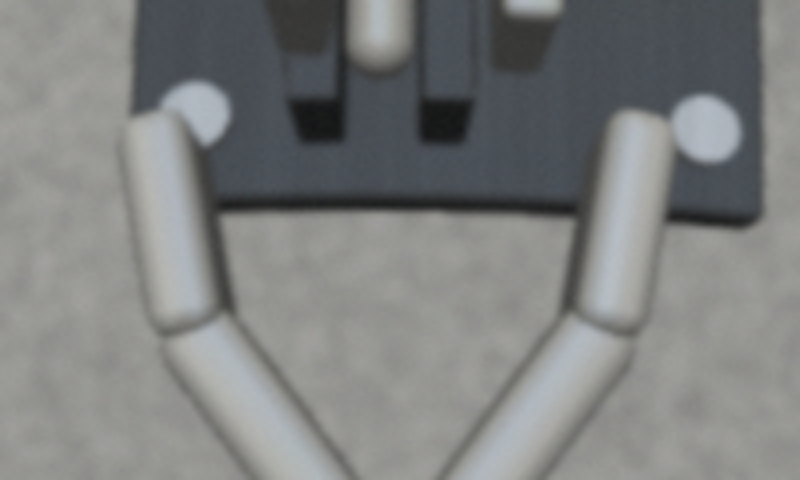

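Crop shows the jaw tips at (158,115) and (640,115) straddling the catch housing. The fixed lug tip is just entering at (532,12), inside the right jaw. That was the last allowed picture, so I'll go by numbers from here.

```bash
python3 - <<'E'
from h import *
w=np.load('pics/w7.npz');g=lambda u,v,z:inst(wplane(w,220+u/4,v/4,z))
print('fixlug tip L/R',g(505,15,84),g(560,15,84),'ridge/housing',g(380,60,50),'jaw tips in',g(193,125,81.5),g(603,125,81.5),'bend in',g(228,310,81.5),g(572,310,81.5))
E
```

```text
fixlug tip L/R [-61.8  -4. ] [-61.5 -10.2] ridge/housing [-56.5  10.5] jaw tips in [-74.3  31.3] [-74.3 -15.3] bend in [-96.7  27.2] [-96.7 -11.6]
```

Emit:
{"method": "play_rows", "body": {
  "deltas": [
    [0.5,0.1,0,0,6.3],
    [1,0.1,0,0,6.3],
    [1.5,0.1,0,0,6.3],
    [2,0.1,0,0,6.3],
    [2.5,0.1,0,0,6.3],
    [2.5,0.1,0,0,6.3]
  ]
}}

```text
time: 11.27
tcp_pos: [521.9, 50.3, 62.9]
orientation: [[0.95, -0.312, 0.001], [-0.312, -0.95, -0.0], [0.001, -0.0, -1.0]]
contact_force: [0.1, -0.2, -2.1]
finger_gap: 0.719
grasp_force: 7.0
```

```bash
cat > strap.py <<'E'
from h import *
def rows(w,rws):
    im=w['image'].astype(int)
    for v in rws: print(v,im[v,255:385].max(1).tolist())
E
python3 - <<'E'
from strap import *
o=get_obs();print(o['tcp_pos'],inst(o['tcp_pos']),o['contact_force'],o['finger_gap'])
w=snap('wrist','pics/w8.png')
for n,p in dict(fixout=(-55,-10,84),fixin=(-55,-3,84),jawL=(-49,31,81.5),ho=(-60,3,84)).items(): print(n,wproj(w,st(*p)))
rows(w,[36,46,56])
E
```

```text
[521.9414698   50.3010273   62.85581477] [-166.8    7.6] [ 0.06791521 -0.23721662 -2.08362701] 0.7191824528349188
fixout [357.3696755   41.46477735]
fixin [341.8114764  40.9599653]
jawL [267.10308788  31.28182119]
ho [328.40569406  51.22453836]
36 [184, 186, 188, 189, 190, 192, 191, 184, 175, 159, 145, 129, 107, 85, 73, 73, 80, 84, 85, 85, 84, 85, 87, 88, 86, 87, 85, 87, 102, 135, 167, 185, 195, 198, 197, 197, 197, 195, 195, 195, 190, 178, 154, 123, 89, 67, 60, 64, 78, 91, 94, 90, 105, 135, 161, 176, 185, 193, 192, 188, 179, 169, 159, 149, 135, 118, 97, 80, 72, 75, 85, 89, 90, 92, 92, 91, 90, 91, 91, 90, 84, 78, 77, 85, 86, 75, 67, 73, 97, 130, 161, 182, 193, 197, 196, 195, 194, 193, 189, 188, 186, 174, 155, 123, 94, 83, 86, 85, 85, 87, 84, 82, 78, 77, 80, 94, 117, 140, 155, 167, 178, 188, 195, 196, 195, 188, 183, 179, 178, 173]
46 [174, 181, 185, 186, 188, 189, 191, 193, 191, 183, 172, 157, 142, 124, 101, 81, 67, 65, 72, 80, 84, 86, 84, 85, 87, 84, 88, 113, 145, 172, 184, 189, 190, 192, 192, 191, 193, 192, 188, 179, 157, 129, 94, 68, 59, 58, 58, 54, 49, 75, 110, 134, 146, 158, 168, 
[... 210 characters left out ...]
3, 148, 115, 92, 86, 86, 82, 85, 83, 74, 71, 75, 88, 110, 135, 152, 166, 175, 187, 195, 197, 195, 190, 185, 180, 178, 173, 169, 160]
56 [159, 168, 177, 184, 187, 185, 187, 190, 192, 193, 189, 180, 170, 154, 139, 119, 96, 79, 70, 69, 74, 81, 86, 87, 86, 88, 88, 88, 88, 89, 89, 81, 71, 64, 60, 58, 62, 57, 57, 58, 61, 61, 60, 59, 66, 77, 75, 60, 43, 41, 61, 81, 96, 107, 116, 120, 125, 127, 127, 124, 116, 111, 104, 96, 86, 83, 80, 72, 65, 75, 86, 89, 92, 92, 90, 90, 89, 90, 92, 90, 84, 78, 84, 85, 85, 75, 63, 60, 61, 58, 61, 65, 66, 69, 69, 69, 69, 71, 73, 72, 74, 77, 82, 86, 86, 86, 85, 80, 75, 72, 74, 85, 106, 128, 149, 162, 174, 184, 194, 198, 198, 193, 188, 182, 177, 175, 171, 160, 150, 134]
```

All the numbers show the two lugs inside the open jaws with 4–5 mm clearance per side. I'll squeeze in stages, bringing the jaw centre to the home line.

Emit:
{"method": "play_rows", "body": {
  "deltas": [
    [0,0.05,0,0,5.9],
    [0,0.1,0,0,5.5],
    [0,0.15,0,0,5.1],
    [0,0.2,0,0,4.8],
    [0,0.25,0,0,4.6],
    [0,0.3,0,0,4.4],
    [0,0.3,0,0,4.4],
    [0,0.3,0,0,4.4]
  ]
}}

```text
time: 11.98
tcp_pos: [516.8, 48.2, 61.9]
orientation: [[0.951, -0.31, -0.005], [-0.31, -0.951, -0.0], [-0.005, 0.002, -1.0]]
contact_force: [-7.8, 1.6, 0.1]
finger_gap: 0.509
grasp_force: 26.8
```

```bash
python3 - <<'E'
from strap import *
o=get_obs();print(o['tcp_pos'],inst(o['tcp_pos']),o['contact_force'],o['finger_gap']*88,o['grasp_force'])
w=snap('wrist','pics/w9.png');rows(w,[46])
E
```

```text
[516.75952091  48.20709028  61.8860773 ] [-171.    4.] [-7.82628478  1.62917432  0.12574751] 44.82028880842258 26.843455508351326
46 [87, 86, 85, 85, 85, 89, 86, 85, 88, 89, 87, 87, 85, 89, 109, 136, 155, 165, 174, 183, 187, 188, 187, 189, 189, 190, 192, 184, 170, 157, 142, 123, 102, 79, 65, 60, 59, 58, 57, 58, 58, 58, 59, 60, 58, 59, 59, 57, 62, 80, 114, 144, 156, 154, 150, 144, 134, 126, 112, 96, 85, 82, 75, 76, 85, 90, 91, 90, 90, 91, 90, 90, 89, 87, 86, 76, 78, 83, 78, 68, 60, 62, 64, 70, 73, 76, 76, 78, 80, 80, 83, 81, 82, 80, 79, 85, 110, 133, 152, 163, 177, 188, 196, 198, 196, 190, 184, 181, 179, 175, 168, 160, 147, 129, 102, 89, 87, 88, 88, 87, 88, 87, 89, 88, 87, 87, 88, 88, 87, 87]
```

The jaws are on both lugs (balanced in y, 27 N at the pads) and the strap is riding the ridge. I'll ease back slightly along x and squeeze fully.

Emit:
{"method": "play_rows", "body": {
  "deltas": [
    [-0.2,0.05,0,0,4.2],
    [-0.3,0.1,0,0,4.0],
    [-0.3,0.17,0,0,3.8],
    [-0.3,0.24,0,0,3.6],
    [-0.3,0.3,0,0,3.4],
    [-0.3,0.32,0,0,3.2],
    [-0.3,0.32,0,0,3.0],
    [-0.3,0.32,0,0,3.0]
  ]
}}

```text
time: 12.7
tcp_pos: [515.3, 45.8, 62.5]
orientation: [[0.95, -0.311, -0.001], [-0.311, -0.95, -0.0], [-0.001, 0.0, -1.0]]
contact_force: [-5.7, 0.7, -1.2]
finger_gap: 0.411
grasp_force: 29.9
```

```bash
python3 - <<'E'
from strap import *
o=get_obs();print(o['tcp_pos'],inst(o['tcp_pos']),o['contact_force'],o['finger_gap']*88,o['grasp_force'])
w=snap('wrist','pics/w10.png');rows(w,[16,24,32,40])
for n,p in dict(fixout=(-60,-10,84),fixin=(-60,-3,84),strin=(-60,3,84),strout=(-60,10,84)).items(): print(n,wproj(w,st(*p)).round(1))
E
```

```text
[515.34445723  45.81017922  62.47002071] [-171.6    1.3] [-5.71833583  0.66117199 -1.17947565] 36.15535909691553 29.884900208562613
16 [84, 84, 83, 83, 85, 85, 88, 86, 84, 86, 86, 85, 84, 85, 85, 85, 86, 87, 86, 86, 86, 88, 88, 83, 76, 78, 86, 98, 123, 148, 161, 173, 182, 187, 189, 190, 189, 190, 191, 189, 187, 177, 160, 146, 130, 110, 107, 137, 166, 183, 193, 196, 196, 197, 196, 195, 195, 193, 189, 173, 149, 117, 93, 90, 89, 91, 89, 90, 87, 89, 83, 77, 79, 78, 83, 115, 150, 174, 189, 194, 195, 196, 195, 193, 193, 192, 188, 180, 163, 139, 119, 129, 149, 159, 172, 185, 193, 197, 195, 191, 185, 180, 178, 175, 169, 159, 148, 125, 101, 89, 87, 88, 89, 88, 86, 87, 87, 90, 88, 87, 86, 85, 87, 86, 87, 86, 82, 85, 85, 84]
24 [83, 84, 83, 86, 86, 86, 87, 85, 86, 84, 85, 85, 85, 84, 86, 85, 84, 88, 85, 87, 86, 90, 89, 88, 85, 84, 96, 119, 145, 160, 172, 181, 188, 191, 191, 190, 189, 190, 190, 187, 178, 165, 150, 131, 111, 91, 103, 139, 169, 187, 193, 196, 197, 196, 196, 194, 195, 193, 186, 172, 145, 116, 107, 104, 97, 91, 89, 90, 89, 88, 83, 78, 82, 81, 88, 120, 154, 176, 189, 194, 196, 196, 1
[... 784 characters left out ...]
8, 87, 86, 86, 86, 86, 85]
40 [85, 86, 87, 87, 86, 87, 84, 86, 86, 84, 86, 84, 84, 85, 85, 84, 83, 85, 84, 86, 88, 89, 87, 83, 82, 103, 134, 155, 166, 177, 184, 188, 192, 189, 189, 189, 188, 188, 182, 172, 157, 143, 122, 100, 79, 80, 112, 148, 171, 186, 191, 193, 191, 192, 191, 190, 189, 186, 180, 164, 137, 104, 88, 88, 91, 91, 90, 89, 89, 85, 76, 72, 77, 75, 90, 126, 157, 180, 190, 193, 193, 194, 192, 191, 190, 189, 185, 176, 158, 127, 96, 95, 119, 142, 155, 168, 180, 191, 196, 197, 193, 187, 184, 180, 177, 173, 166, 155, 140, 115, 95, 88, 88, 87, 87, 86, 88, 89, 87, 88, 85, 87, 87, 89, 87, 86, 85, 84, 88, 84]
fixout [343.7  41.2]
fixin [328.   40.9]
strin [314.5  40.8]
strout [298.7  41. ]
```

Handles are at 36 mm and the lugs lie parallel at the home columns (301–315 and 329–345), so the strap has snapped home. I'll open the handles, still held, and withdraw.

Emit:
{"method": "play_rows", "body": {
  "deltas": [
    [0,0,0,0,3.0],
    [0,0,0,0,4.0],
    [0,0,0,0,5.0],
    [0,0,0,0,5.8],
    [0,0,0,0,6.2],
    [0,0,0,0,6.2],
    [0,0,0,0,6.2],
    [0,0,0,0,6.2]
  ]
}}

```text
time: 13.42
tcp_pos: [516.2, 45.8, 62.8]
orientation: [[0.95, -0.311, 0.0], [-0.311, -0.95, 0.0], [0.0, -0.0, -1.0]]
contact_force: [0.6, 0.4, -1.3]
finger_gap: 0.707
grasp_force: 7.9
```

```bash
python3 - <<'E'
from strap import *
o=get_obs();print(inst(o['tcp_pos']),o['tcp_pos'][2],o['contact_force'],o['finger_gap']*88,o['grasp_force'])
w=snap('wrist','pics/w11.png');rows(w,[24,40])
for n,p in dict(fixout=(-60,-10,84),strin=(-60,3,84),strout=(-60,10,84)).items(): print(n,wproj(w,st(*p)).round(1))
E
```

```text
[-170.8    1.5] 62.75810740948645 [ 0.55662573  0.43015008 -1.25272447] 62.256425485138124 7.864644080400467
24 [83, 85, 86, 87, 89, 89, 88, 91, 91, 89, 87, 89, 85, 84, 86, 84, 88, 86, 86, 86, 85, 89, 89, 87, 82, 79, 84, 89, 90, 92, 90, 90, 91, 89, 88, 89, 83, 71, 67, 85, 116, 135, 148, 160, 169, 169, 156, 155, 166, 182, 193, 196, 197, 197, 197, 196, 194, 193, 190, 178, 155, 128, 105, 93, 91, 89, 91, 89, 91, 90, 85, 78, 76, 80, 79, 101, 138, 167, 185, 195, 197, 196, 197, 196, 194, 191, 191, 184, 172, 146, 111, 89, 87, 88, 87, 87, 86, 88, 84, 84, 85, 87, 87, 87, 88, 87, 86, 87, 88, 86, 88, 89, 88, 90, 89, 88, 88, 88, 90, 87, 86, 87, 89, 87, 88, 87, 86, 87, 85, 89]
40 [162, 171, 178, 182, 186, 186, 187, 189, 191, 190, 184, 173, 160, 145, 130, 106, 85, 72, 65, 72, 78, 84, 90, 89, 85, 84, 88, 91, 92, 92, 92, 90, 90, 91, 91, 87, 81, 63, 60, 89, 121, 140, 153, 163, 173, 178, 171, 163, 173, 189, 196, 197, 198, 198, 196, 195, 195, 195, 189, 173, 147, 115, 93, 89, 91, 90, 89, 89, 90, 90, 82, 78, 80, 81, 85, 115, 147, 173, 187, 195, 195, 195, 194, 194, 191, 190, 187, 180, 166, 139, 111, 92, 90, 90, 90, 88, 89, 86, 87, 85, 87, 85, 86, 86, 86, 87, 86, 87, 85, 86, 84, 76, 73, 76, 83, 105, 130, 148, 161, 172, 183, 192, 197, 196, 191, 187, 180, 177, 175, 170]
fixout [344.1  42.9]
strin [314.9  42.6]
strout [299.2  42.8]
```

Strap stays home (301–315) with the jaws clear. I'll withdraw straight back, then carry the pliers to the open bench at about (455,240).

Emit:
{"method": "play_rows", "body": {
  "deltas": [
    [-0.5,0,0,0,6.2],
    [-1.5,0,0,0,6.2],
    [-3,0,0,0,6.2],
    [-5,0,0,0,6.2],
    [-7,0,0,0,6.2],
    [-9,0,0,0,6.2],
    [-10,0,0,0,6.2],
    [-10,0,0,0,6.2]
  ]
}}

```text
time: 14.13
tcp_pos: [418.4, 77.4, 62.7]
orientation: [[0.951, -0.309, -0.001], [-0.309, -0.951, -0.0], [-0.001, 0.001, -1.0]]
contact_force: [-0.7, 0.0, -1.3]
finger_gap: 0.707
grasp_force: 7.9
```

Emit:
{"method": "play_rows", "body": {
  "deltas": [
    [-0.2,-1,0,0,6.2],
    [-0.4,-3.5,0,0,6.2],
    [-0.7,-6,0,0,6.2],
    [-1,-9,0,0,6.2],
    [-1.3,-12,0,0,6.2],
    [-1.6,-14.5,0,0,6.2],
    [-1.8,-16.5,0,0,6.2],
    [-1.8,-16.5,0,0,6.2]
  ]
}}

```text
time: 14.8
tcp_pos: [456.8, 245.4, 62.9]
orientation: [[0.952, -0.307, 0.002], [-0.307, -0.952, 0.004], [0.001, -0.005, -1.0]]
contact_force: [-0.1, 0.6, -1.8]
finger_gap: 0.71
grasp_force: 7.8
```

Emit:
{"method": "play_rows", "body": {
  "deltas": [
    [0,0,1.5,0,6.2],
    [0,0,3,0,6.2],
    [0,0,4.5,0,6.2],
    [0,0,5.2,0,6.2],
    [0,0,5.4,0,6.2],
    [0,0,5.4,0,6.2],
    [0,0,5.4,0,6.2]
  ]
}}

```text
time: 15.38
tcp_pos: [455.7, 239.4, 9.1]
orientation: [[0.95, -0.311, 0.001], [-0.311, -0.95, 0.0], [0.001, -0.0, -1.0]]
contact_force: [1.3, -0.1, -1.7]
finger_gap: 0.708
grasp_force: 7.9
```

```bash
python3 - <<'E'
from strap import *
o=get_obs();print(o['tcp_pos'],o['contact_force'],o['torque'],o['finger_gap']*88,o['grasp_force'])
E
```

```text
[455.67173985 239.39858176   9.11873965] [ 1.32910598 -0.13288698 -1.72445782] [ 0.04304621  0.05084711 -0.01653103] 62.29871119205567 7.850034981966019
```

Emit:
{"method": "play_rows", "body": {
  "deltas": [
    [0,0,0.2,0,6.2],
    [0,0,0.4,0,6.2],
    [0,0,0.4,0,6.2],
    [0,0,0.4,0,6.2]
  ]
}}

```text
time: 15.72
tcp_pos: [455.2, 239.2, 4.9]
orientation: [[0.95, -0.311, 0.0], [-0.311, -0.95, 0.0], [0.0, -0.0, -1.0]]
contact_force: [-0.1, -0.4, -2.3]
finger_gap: 0.71
grasp_force: 7.9
```

Emit:
{"method": "play_rows", "body": {
  "deltas": [
    [0,0,0.1,0,6.2],
    [0,0,0.2,0,6.2],
    [0,0,0.2,0,6.2],
    [0,0,0.2,0,6.2]
  ]
}}

```text
time: 16.05
tcp_pos: [455.3, 239.3, 2.9]
orientation: [[0.95, -0.311, 0.0], [-0.311, -0.95, 0.0], [0.0, -0.0, -1.0]]
contact_force: [-0.2, -0.0, 2.0]
finger_gap: 0.705
grasp_force: 7.8
```

On the bench (+2 N). Releasing, then rising.

Emit:
{"method": "play_rows", "body": {
  "deltas": [
    [0,0,0,0,6.6],
    [0,0,0,0,7.2],
    [0,0,0,0,8],
    [0,0,0,0,8.7],
    [0,0,0,0,8.7],
    [0,0,0,0,8.7],
    [0,0,0,0,8.7]
  ]
}}

```text
time: 16.63
tcp_pos: [455.0, 239.2, 2.6]
orientation: [[0.95, -0.311, -0.0], [-0.311, -0.95, -0.0], [-0.0, 0.0, -1.0]]
contact_force: [-0.4, 0.1, -0.6]
finger_gap: 0.988
grasp_force: 0.0
```

Emit:
{"method": "play_rows", "body": {
  "deltas": [
    [0,0,-1,0,8.7],
    [0,0,-3,0,8.7],
    [0,0,-6,0,8.7],
    [0,0,-10,0,8.7],
    [0,0,-14,0,8.7],
    [0,0,-17,0,8.7],
    [0,0,-17,0,8.7],
    [0,0,-17,0,8.7]
  ]
}}

```text
time: 17.3
tcp_pos: [456.1, 239.8, 175.2]
orientation: [[0.95, -0.311, 0.004], [-0.311, -0.95, 0.002], [0.003, -0.003, -1.0]]
contact_force: [0.0, 0.1, -0.9]
finger_gap: 0.989
grasp_force: 0.0
```

```bash
python3 - <<'E'
from strap import *
o=get_obs();print(o['tcp_pos'],o['contact_force'],o['finger_gap'])
w=snap('wrist','pics/w12.png');t=snap('top','pics/t12.png')
im=w['image'];m=(im.max(2)<50).astype(np.uint8);m[262:]=0;m[:,240:]*=1
n,l,s,c=cv2.connectedComponentsWithStats(m)
for i in range(1,n):
    if s[i][4]>250:
        ys,xs=np.where(l==i);P=np.array([wplane(w,x,y,26)[:2] for x,y in zip(xs,ys)],np.float32);print(s[i],cv2.minAreaRect(P))
# bystanders & strap: change from first top picture, outside arm
a=np.load('pics/top0.npz')['image'].astype(int);d=(abs(t['image'].astype(int)-a).max(2)>50).astype(np.uint8)
n,l,s,c=cv2.connectedComponentsWithStats(cv2.morphologyEx(d,cv2.MORPH_CLOSE,np.ones((5,5))))
for i in range(1,n):
    if s[i][4]>12: print(s[i])
for x,y in((-30,6.5),(-55,6.5),(-55,-6.5),(-30,-6.5)): 
    p=proj(t,st(x,y,84)).round().astype(int);print(p,t['image'][p[1]-1:p[1]+2,p[0]-6:p[0]+7].max(2)[1].tolist())
E
```

```text
[456.06399504 239.76524683 175.19303079] [ 0.04457859  0.09441963 -0.92196776] 0.9885562298429701
[142 151  30  58 576] ((526.4718017578125, 409.9216613769531), (70.15552520751953, 13.446290016174316), 0.38346433639526367)
[341 157  11  91 813] ((433.2126770019531, 216.98011779785156), (9.859064102172852, 99.17765808105469), 74.59306335449219)
[288 158  11  90 794] ((450.3595886230469, 270.93426513671875), (9.881251335144043, 98.29371643066406), 68.67977905273438)
[117 166  31  53 522] ((525.294677734375, 450.5361633300781), (68.11507415771484, 15.176682472229004), 6.377471446990967)
[223 238  22  24 327] ((421.2105712890625, 354.84912109375), (27.115882873535156, 29.16175079345703), 73.07610321044922)
[393 238  22  24 324] ((360.4941101074219, 168.88519287109375), (26.12652015686035, 29.165485382080078), 70.94590759277344)
[303 114  24  20  90]
[  149   119   245   281 19418]
[322 134   5  12  27]
[ 547  252   93   65 3147]
[ 496  316  144   84 3113]
[ 286  357   70   43 1251]
[325 138] [76, 76, 68, 71, 122, 167, 167, 54, 68, 178, 174, 173, 181]
[322 146] [88, 72, 67, 139, 152, 161, 117, 63, 82, 135, 162, 114, 67]
[326 147] [168, 179, 63, 62, 87, 177, 169, 64, 73, 77, 75, 74, 76]
[329 139] [167, 160, 82, 48, 65, 173, 164, 51, 48, 51, 61, 63, 58]
```

Checks are good: the strap is parallel and home, the pliers lie flat (99 mm handles at bench height) and released. Tin, bottle and case are unchanged in the top view. The loose hinge is hidden by the arm there, but nothing went near it below 59 mm. Handing in.

```bash
python3 -c "
from bench import *
print(close_job())"
```

```text
the job is handed in; nothing more can be done
None
```

The job is handed in at about 17 s: the strap was swung to the catch, snapped home with the middle-sized pliers, and the pliers laid flat and released; the tin, bottle and case show no change in the top view, while the loose hinge was hidden by the arm and is unchecked.

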